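# Lay the straightedge along the board edge and weigh it down

## Robot

A 7-joint arm with a two-finger parallel gripper is mounted at the origin on a cart in front of the work surface, level with it; the furniture and walls round the work are solid. World frame = base frame: x ahead of the robot, y to its left, z up, the work surface at z = 0. Lengths are in m, angles in rad, forces in N, time in s.
With the tool pointing down it reaches from about 0.425 to 0.925 m from the base axis. Payload 6.8 kg.
Tool frame: the origin (TCP) lies at the very end of the fingers, on their centre line; the grasp point (between the pads) lies 19 mm behind it (tcp_to_grasp is the distance from the TCP to the grasp point, in m); z points along the fingers, y is the direction in which the jaws open and shut (so a half turn about z gives the same grasp; the last joint's range is limited). The gripper opens to 85 mm and grips with 20 to 120 N. Pads are 22 mm wide; open, the fingers measure 114 mm over their backs; the gripper's body (76 mm by 85 mm) begins 54 mm behind the grasp point. The pads swing forward as they close: fully open they stand 13 mm farther back than shut.
Start: joints at [-1.376, 0.477, 0.022, 1.555, -0.011, 1.109, -0.083], TCP at [0.201, 0.644, 0.231] pointing down, gripper open.
Joint ranges: [-2.96, 2.96], [-0.34, 2.1], [-1.41, 1.46], [0.24, 2.44], [-1.37, 4.51], [0.17, 1.92], [-2.96, 2.96]. Speed limits (rad/s): [2.39, 2.39, 3.14, 3.14, 3.14, 3.14, 3.14].

## Interface

Orientations are given as a unit quaternion [w, x, y, z].
In Python, from station import * gives the robot as it stands.
- The arm moves only by the tool apply_moves, never from a script. Its argument "increments" is one flat list of numbers, 5 for each row, row after row: the finger opening in mm, from 0 to 85.4, then the shift along the tool's x, y, z in mm, then the turn about the tool's z in degrees. In form: [claw, tx, ty, tz, roll, claw, tx, ty, tz, roll, ...]. A call has 1 to 12 rows; each row shifts and turns the pose as measured when the row begins, along the tool's axes as they then stand; what a row does not reach is not made up. A row lasts 1/8 s, in which the tool goes at most 62.5 mm and 10.7 degrees, less where a joint would pass 70% of its speed; a pose out of reach is approached as far as the arm can. A call with a gripper value outside its range is refused whole. The fingers move at their own pace and stop on an object; "squeeze" is the grip in N (left out, the last holds). Time passes only in rows, so rows that do not move let the fingers close. It gives the time, the measured TCP pose, the force and the opening at its end, in the units of the state.
- get_obs(): the state, without advancing time (a new reading comes with each control period).
- read_camera(name): name is "scene" or "top" or "wrist"; returns (picture, depth): 420x560x3 uint8, blue, green, red; 420x560 float32, m along the optical axis (not along the pixel's ray), 0 where there is no reading.
- get_calibration(name): a dict with "mtx" (3x3 intrinsics, pixels), "camera_from_world" (4x4, takes a point from world to camera coordinates); the wrist camera has in their place "T_tool_cam" (4x4, takes a point from camera to tool coordinates, whose origin is the TCP and whose axes are the flange's). Camera axes: x right, y down, z forward; pixel columns grow to the right and rows downward; lengths in m; the calibration is good to about 2 mm. A picture is of the moment at which its call begins: read the wrist's pose just before it. get_calibration takes no time and is no camera call.
- hand_in(): hands the job in, once; it reports no verdict.
Trained networks look in the newest picture that a camera, given by its name, has taken for a name from the list of things; names that differ only in an ending like _2 or _b are one class to them, and where a whole thing is asked for, a point or a joint stands for the part that bears it (a point fixed in the world has none). Each returns a list of dicts, best first, with "p" (0 to 1); they miss things now and then, are a little off and sometimes report something else, mostly with a low value. They report only what shows in the picture. A call takes as long as a camera call.
- outline_of(camera, thing): "pixels" (420x560 bool, what is visible of it) and "extent" ([centre column, centre row, width, height] in pixels, round what is visible of it).
The state is a dict: "t": time; "q": joint angles; "joint_vel": joint speeds; "joint_torque": joint torques, N m; "eef_pos": TCP position; "tool_rot": TCP orientation; "contact_force": force on the tool from outside, world axes, zero at the start; "torque": the same for the moment, N m; "gripper_width": opening from 0.0 (shut) to 1.0 (fully open).
Only numpy, scipy, OpenCV 4.12 (cv2) and the standard library are available. Lean on these libraries where they do the work, as an engineer would, in place of code of your own. Each camera call takes 0.05 s, during which the arm holds its last target.

## Task

Get the plywood board ready for scribing along its front edge, the free long edge that faces the robot. Take the aluminium straightedge out of its rack and lay it flat on its broad side on the open table, well clear of the board, and let go; then take it again across its width, lift it flat and lay it flush against the board's front edge, its whole length within the length of that edge. Last, set the block with the round knob upright on top of the straightedge, near the middle of its width, so that it holds it there; leave the other things where they are.

Things in the scene. Friction and masses are not known exactly. Their poses are not given: they have to be found in the camera images.
- straightedge_center (a point): centre of the loose aluminium bar 110 mm long (x), 20 thick (y), 50 wide (z), 0.3 kg, grey end caps; both long narrow sides alike. At the start it stands on a narrow side in the rack, z up, spanning 8 to 58 mm over the table. Put so on the table it stands by itself; a push at its top tips it flat (centre then 10 mm up; either broad side may be up)
- setting_block_center (a point): centre of the rectangular body (15 mm above its underside) of the loose pale setting block: body 40 x 60 x 30 mm (x, y, z), 0.45 kg, with a black round knob, 16 mm in diameter and height, on top, 15 mm off centre towards -y. It stands upright on the table, z up
- board_edge (a point): middle of the front edge of the plywood board (145 mm long, 65 deep, 10 thick, fixed to the table), at table height. The edge runs along y, 72 mm to either side; x points in over the board, -x towards the robot. Two hold-downs, 30 mm high, grip it from behind and at its left (+y) end, 20 mm or more behind the front edge; the left one reaches 40 mm beyond the end
- rack: beech rack fixed to the table, 70 mm long (x), 74 wide (y), 22 high, origin at the centre of its underside. The straightedge's slot runs along x through the origin, 23 mm wide, floor 8 mm above the table, open at both ends; the bar sticks out 10 to 30 mm at each end and 36 mm above the rack
- guard_foot (a point): front tip, nearest the robot, of the right-hand of the two dark clamp feet (18 mm high, 26 wide, top at this point) of the wooden cutter guard; the guard itself, 117 mm high, begins 80 mm behind it. The table in front of it, between the board and the rack, is open
- sanding_block: dark grey cork sanding block, 62 x 112 x 39 mm (x, y, z), origin at the centre of its underside. Bystander
- offcut: brown wood offcut 60 x 75 x 22 mm (x, y, z), origin at the centre of its underside; it and the setting block swap places from run to run. Bystander
- wedge: beech wedge 30 x 120 x 24 mm (x, y, z), origin at the centre of its underside. Bystander
- screw_tin: open tin of wood screws, 85 mm across, 49 mm high, origin at the centre of its underside. Bystander
- tape_measure: tape measure 36 x 78 x 61 mm (x, y, z), origin at the centre of its underside. Bystander
- pencil: flat red pencil 118 mm long (y), lying on the board well behind its front edge, origin at the centre of its underside. Bystander

How it is judged:
On the way, in this order (a step that is already met when the one before it is completed fails the run):
1. the straightedge lies flat on its broad side on the table, let go, its centre more than 70 mm from the middle of the board's front edge (angle between straightedge_center's own z axis and vertical between 1.5 and 1.64 rad and contact force between the fingers and straightedge below 0.1 N and height (world z) of straightedge_center below 0.014 m and horizontal distance between straightedge_center and board_edge above 0.07 m), for 0.2 s.
2. the straightedge has been taken again and lifted, still flat, 15 mm or more off the table (angle between straightedge_center's own z axis and vertical between 1.3 and 1.84 rad and height (world z) of straightedge_center above 0.025 m and contact force between the fingers and straightedge above 0.5 N), for 0.1 s.
3. the straightedge lies flat and flush against the board's front edge (angle between straightedge_center's own z axis and vertical between 1.5 and 1.64 rad and x of straightedge_center in the frame of board_edge between -0.0275 and -0.0225 m and y of straightedge_center in the frame of board_edge between -0.022 and 0.022 m and angle between the x axis of straightedge_center and the y axis of board_edge, either way round below 0.025 rad and height (world z) of straightedge_center below 0.014 m), for 0.2 s.
At the end, for the whole second after the job is handed in: The straightedge lies flat, flush with the board's front edge (within 2.5 mm, 0.025 rad), centred along it within 22 mm. The setting block stands upright at rest on it, centre within 14 mm of the middle of its width and 50 mm of the middle of its length. Both are let go (all of step 3 and contact force between the fingers and straightedge below 0.1 N and height (world z) of setting_block_center between 0.031 and 0.039 m and angle between setting_block_center's own z axis and vertical below 0.06 rad and contact force between setting_block and straightedge above 1 N and z of setting_block_center in the frame of straightedge_center between -0.014 and 0.014 m and x of setting_block_center in the frame of straightedge_center between -0.05 and 0.05 m and linear speed of setting_block below 0.02 m/s and contact force between the fingers and setting_block below 0.1 N); the robot touches nothing.
It fails at once if a bystander is moved by more than 30 mm (distance of any of sanding_block, offcut, wedge, screw_tin, tape_measure, pencil from where it was at the start of the episode above 0.03 m).
It also fails if it takes over 72 s, if anything falls off the work surface, if the arm or the gripper's body presses on something with over 40 N, if the wrist force passes 120 N, or if a joint passes its speed limit or range.

## Working session

There is one attempt and no reset: what is moved stays moved. The work goes in short steps, Python scripts to look and compute and a tool call to move; the robot and the scene stay as the last step left them, time stands still between calls to the robot, and variables do not carry over. Pictures are saved under pics/ and viewed, and the job is handed in when it is done.

Besides the shell and the picture viewer there is one more tool, called after "Request:" in YAML: its name, and indented under it one key for each argument. apply_moves: Moves the arm, as the interface text tells. Its arguments: {"type":"object","properties":{"increments":{"type":"array"},"squeeze":{"type":"number"}},"required":["increments"]}

```bash
ls; mkdir -p pics; python3 - <<'E'
from station import *
import cv2
o=get_obs();print({k:o[k] for k in o})
for c in ["scene","top"]:
    im,d=read_camera(c);cv2.imwrite(f"pics/{c}0.png",im)
    print(c,get_calibration(c))
print(get_calibration("wrist"))
E
```

```text
pics
{'t': 0.0, 'q': array([-1.37610214,  0.47782244,  0.02236348,  1.55647055, -0.01149107,
        1.10929089, -0.08314222]), 'joint_vel': array([ 6.40468538e-04,  8.91008993e-04, -9.41758743e-04, -1.72663225e-03,
        1.13723226e-03, -6.31032443e-04, -3.12890187e-05]), 'joint_torque': array([-2.77964045e-04, -5.96433592e+01,  1.60700910e+00, -2.81194121e+01,
        1.22710966e-02,  9.30697366e-03,  1.98756339e-05]), 'eef_pos': array([0.20112987, 0.6437091 , 0.23030314]), 'tool_rot': array([-6.16539202e-05,  1.50838075e-01,  9.88558045e-01, -9.29303652e-04]), 'contact_force': array([-0.21126519,  0.43415138,  0.04406042]), 'torque': array([-0.0175008 , -0.02598825,  0.00382364]), 'gripper_width': 0.9981873119597925}
scene {'mtx': array([[425.07451283,   0.        , 281.27810677],
       [  0.        , 425.07451283, 206.21201857],
       [  0.        ,   0.        ,   1.        ]]), 'camera_from_world': array([[ 0.71773738, -0.69600353, -0.02078813, -0.44545924],
       [-0.39602994, -0.38347699, -0.83432948,  0.26231285],
       [ 0.57272449,  0.60706217, -0.55087401,  0.889362
[... 320 characters left out ...]
    [-0.98494797, -0.0292578 , -0.1703569 ,  0.57298789],
       [ 0.17050262, -0.00254152, -0.98535395,  1.1639324 ],
       [ 0.        ,  0.        ,  0.        ,  1.        ]])}
{'mtx': array([[327.0814017 ,   0.        , 281.53941495],
       [  0.        , 327.0814017 , 207.50038483],
       [  0.        ,   0.        ,   1.        ]]), 'T_tool_cam': array([[ 5.17718020e-04, -9.52032341e-01, -3.05996983e-01,
         7.82788976e-02],
       [ 9.99999368e-01,  7.98260426e-04, -7.91681169e-04,
        -4.11438904e-04],
       [ 9.97971359e-04, -3.05996380e-01,  9.52032153e-01,
        -1.42225905e-01],
       [ 0.00000000e+00,  0.00000000e+00,  0.00000000e+00,
         1.00000000e+00]])}
```

View pics/top0.png

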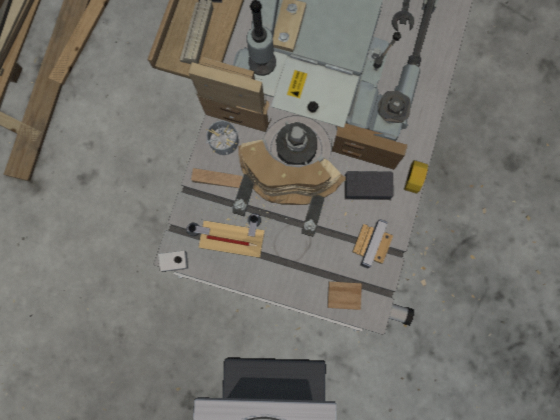

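View pics/scene0.png

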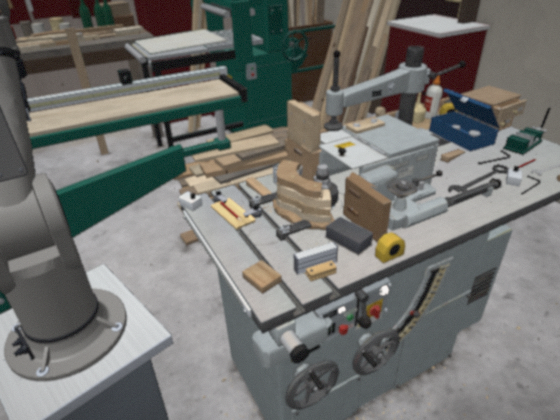

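```bash
cat > h.py <<'E'
from station import *
import numpy as np, cv2
from scipy.spatial.transform import Rotation as R
def T_cam_world(c,o=None):
    k=get_calibration(c)
    if c!="wrist": return np.linalg.inv(k["camera_from_world"]),k["mtx"]
    o=o or get_obs()
    q=o["tool_rot"];T=np.eye(4);T[:3,:3]=R.from_quat([q[1],q[2],q[3],q[0]]).as_matrix();T[:3,3]=o["eef_pos"]
    return T@k["T_tool_cam"],k["mtx"]
def cloud(d,T,K):
    v,u=np.mgrid[:d.shape[0],:d.shape[1]]
    P=np.stack([(u-K[0,2])/K[0,0]*d,(v-K[1,2])/K[1,1]*d,d],-1)
    return P@T[:3,:3].T+T[:3,3]
def px2plane(uv,T,K,z):
    uv=np.atleast_2d(uv).astype(float)
    r=np.c_[(uv-K[:2,2])/[K[0,0],K[1,1]],np.ones(len(uv))]@T[:3,:3].T
    return T[:3,3]+r*((z-T[2,3])/r[:,2])[:,None]
def w2px(P,T,K):
    P=np.atleast_2d(P);C=(P-T[:3,3])@T[:3,:3];p=C@K.T;return p[:,:2]/p[:,2:]
def rect(P): 
    (c,s,a)=cv2.minAreaRect(P[:,:2].astype(np.float32)*1000);return np.round(c,1),np.round(s,1),round(a,1)
E
python3 - <<'E'
from h import *
c="top"
im,d=read_camera(c);T,K=T_cam_world(c)
X=cloud(d,T,K)
for n in ["straightedge_center","setting_block_center","board_edge","rack","guard_foot","sanding_block","offcut","wedge","screw_tin","tape_measure","pencil"]:
    for r in outline_of(c,n)[:2]:
        m=r["pixels"]&(d>0)
        P=X[m]; z=P[:,2]; zt=np.percentile(z,95) if len(z) else 0
        print(n,round(r["p"],2),np.round(r["extent"]),m.sum(),"z",np.round(np.percentile(z,[5,50,95]),3) if len(z) else "", rect(P) if len(P) else "", rect(P[z>zt-.006]) if len(P) else "")
print(get_obs()["t"])
E
```

```text
straightedge_center 0.71 [372. 245.  31.  48.] 504 z [0.029 0.057 0.062] (array([ 507.1, -234.1]), array([ 20.9, 107.7]), 69.3) (array([ 507.6, -234.1]), array([ 20.2, 106.7]), 69.2)
setting_block_center 0.6 [173. 263.  25.  14.] 473 z [0.02  0.03  0.045] (array([456.3, 223.4]), array([38.7, 60.5]), 8.8) (array([459.4, 209.1]), array([13.7, 15.6]), 1.0)
setting_block_center 0.57 [215. 179.  53.  21.] 665 z [0.006 0.015 0.024] (array([658.8, 136.5]), array([123.6,  36.3]), 83.2) (array([655.3, 134.1]), array([117.9,  30.8]), 82.5)
board_edge 0.95 [226. 236.  81.  43.] 1852 z [0.006 0.011 0.026] (array([532.8, 110.4]), array([183.4,  99.8]), 82.7) (array([543.8, 114.3]), array([ 47.5, 161.9]), 0.9)
rack 0.65 [372. 245.  38.  37.] 694 z [0.005 0.021 0.026] (array([ 511.1, -238.1]), array([82.5, 75.5]), 66.9) (array([ 510.2, -235. ]), array([73.9, 72.1]), 68.9)Traceback (most recent call last):
  File "<stdin>", line 6, in <module>
ValueError: it knows: board_edge, offcut, pencil, rack, sanding_block, screw_tin, setting_block_center, straightedge_center, tape_measure, wedge
```

```bash
cat >> h.py <<'E'
def yaw(o=None):
    o=o or get_obs();q=o["tool_rot"];M=R.from_quat([q[1],q[2],q[3],q[0]]).as_matrix();return np.degrees(np.arctan2(M[1,0],M[0,0])),M
def delta(xyz,psi=None):
    o=get_obs();y,M=yaw(o)
    d=M.T@(np.array(xyz)-o["eef_pos"])*1000
    r=0 if psi is None else -((psi-y+180)%360-180)
    print("t",round(o["t"],2),"pos",np.round(o["eef_pos"]*1000,1),"yaw",round(y,1),"q7",round(o["q"][6],2),"F",np.round(o["contact_force"],1),"w",round(o["gripper_width"]*85.4,1),"| d",np.round(d,1),"roll",round(r,1))
E
python3 - <<'E'
from h import *
delta([.46,.16,.23],172.7);delta([.46,.16,.23],82.7)
E
```

```text
t 0.35 pos [201.2 644.2 231.1] yaw 162.6 q7 -0.08 F [0.4 1.  0.5] w 85.0 | d [-391.4 -385.     1.2] roll -10.1
t 0.35 pos [201.2 644.2 231.1] yaw 162.6 q7 -0.08 F [0.4 1.  0.5] w 85.0 | d [-391.4 -385.     1.2] roll 79.9
```

Request:
apply_moves:
  increments: [85,-39,-38.5,0,0,85,-39,-38.5,0,0,85,-39,-38.5,0,0,85,-39,-38.5,0,0,85,-39,-38.5,0,0,85,-39,-38.5,0,0,85,-39,-38.5,0,0,85,-39,-38.5,0,0,85,-39,-38.5,0,0,85,-39,-38.5,0,0]

```text
t: 1.6
eef_pos: [0.4652, 0.1511, 0.2311]
tool_rot: [0.001, 0.146, 0.989, 0.003]
contact_force: [1.8, -0.0, 0.1]
gripper_width: 0.994
```

```bash
python3 - <<'E'
from h import *
delta([.46,.16,.23],162.6)
c="wrist"
o=get_obs();im,d=read_camera(c);T,K=T_cam_world(c,o)
cv2.imwrite("pics/w1.png",im);np.savez("w1.npz",im=im,d=d,T=T,K=K)
X=cloud(d,T,K)
for n in ["setting_block_center","board_edge"]:
    for r in outline_of(c,n)[:2]:
        m=r["pixels"]&(d>0)
        P=X[m]; z=P[:,2]; zt=np.percentile(z,95) if len(z) else 0
        print(n,round(r["p"],2),np.round(r["extent"]),m.sum(),"z",np.round(np.percentile(z,[5,50,95]),3) if len(z) else "", rect(P) if len(P) else "", rect(P[z>zt-.006]) if len(P) else "")
E
```

```text
t 1.6 pos [465.2 151.1 231.1] yaw 163.2 q7 0.9 F [ 1.8 -0.   0.1] w 84.9 | d [7.6 7.  1.1] roll 0.6
setting_block_center 0.96 [343. 148.  69.  58.] 2388 z [0.016 0.03  0.045] (array([478.3, 312.9]), array([257.4,  58.8]), 75.4) (array([456.9, 206.9]), array([15. , 15.3]), 78.6)
setting_block_center 0.27 [323. 364.  52.  37.] 1010 z [0.004 0.022 0.04 ] (array([617. , 129.5]), array([ 68.9, 317.7]), 88.3) (array([599.7, 138.3]), array([ 49.6, 283.1]), 87.7)
board_edge 0.84 [259. 237. 156.  97.] 7304 z [0.004 0.01  0.024] (array([514.5, 103.8]), array([103. , 186.6]), 5.3) (array([545.3, 113.2]), array([156.9,  67.8]), 81.8)
board_edge 0.29 [324. 365.  52.  38.] 983 z [0.004 0.022 0.04 ] (array([617.1, 129.2]), array([ 68.8, 317.7]), 88.4) (array([599.8, 137.9]), array([ 49.6, 283.1]), 87.9)
```

View pics/w1.png

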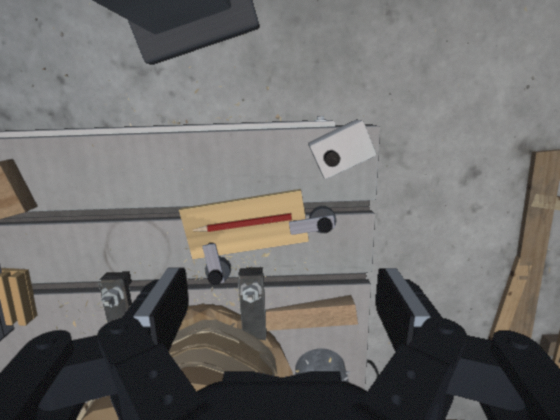

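```bash
python3 - <<'E'
from h import *
f=np.load("w1.npz");im,d,T,K=f["im"],f["d"],f["T"],f["K"]
hsv=cv2.cvtColor(im,cv2.COLOR_BGR2HSV)
print(hsv[230,200],hsv[205,290],im[230,200],hsv[235,150],hsv[145,350],hsv[130,350])
m=((hsv[...,1]>80)&(hsv[...,0]>10)&(hsv[...,0]<30)&(hsv[...,2]>120)).astype(np.uint8)
m[:180]=0;m[265:]=0;m[:,:170]=0;m[:,320:]=0
v,u=np.nonzero(m);print(len(u),u.min(),u.max(),v.min(),v.max())
# front edge: topmost px per column
pts=[]
for c in range(185,300):
    r=np.nonzero(m[:,c])[0]
    if len(r): pts.append((c,r.min()-0.5))
pts=np.array(pts)
P=px2plane(pts,T,K,.010)[:,:2]
l=cv2.fitLine(P.astype(np.float32),cv2.DIST_HUBER,0,1e-5,1e-5).ravel();print("front line",l,np.degrees(np.arctan2(l[1],l[0])))
dv=l[:2]*np.sign(l[1]);n=np.array([dv[1],-dv[0]])
Pa=px2plane(np.c_[u,v],T,K,.010)[:,:2]
print("res",np.percentile((P-l[2:])@n,[5,50,95]))
# ends, using front 20 mm
q=(Pa-l[2:]);s=q@dv;b=q@n
k=(b<.02)&(b>0)
print("ends",s[k].min(),s[k].max(),"depth range",b.min(),b.max())
mid=l[2:]+dv*(s[k].min()+s[k].max())/2
print("edge mid",mid,"x-axis yaw",np.degrees(np.arctan2(n[1],n[0])))
print("end pts",l[2:]+dv*s[k].min(),l[2:]+dv*s[k].max())
X=cloud(d,T,K);bb=X[215:245,190:200].reshape(-1,3);print("board z",np.median(bb[:,2]),"table z",np.median(X[230:260,150:170,2]))
# block body top
mb=(hsv[...,1]<40)&(hsv[...,2]>150)&(X[...,2]>.022)&(X[...,2]<.036)
mb[:110]=0;mb[190:]=0;mb[:,:300]=0;mb[:,385:]=0
mk=(X[...,2]>.04);mk[:110]=0;mk[190:]=0;mk[:,:300]=0;mk[:,385:]=0
print("block",mb.sum(),rect(X[mb]),"knob",rect(X[mk]))
E
```

```text
[ 17  52 171] [ 19  93 190] [136 156 171] [165   4 144] [173   6 184] [  0   4 183]
4955 180 307 191 258
front line [0.13043489 0.99145687 0.47965002 0.09950914] 82.50527
res [-6.17614008e-04 -1.09852406e-08  6.01509192e-04]
ends -0.07502816313471643 0.06804388100342323 depth range -0.0002651941810909411 0.06398213015477285
edge mid [0.47919452 0.09604684] x-axis yaw -7.494723
end pts [0.46986373 0.02512195] [0.48852532 0.16697172]
board z 0.009906969243301506 table z -1.264821386962045e-05
block 1893 (array([455.1, 222.3]), array([40.2, 59.6]), 9.2) knob (array([427.6, 190.5]), array([83.6, 15.4]), 29.2)
```

```bash
python3 - <<'E'
from h import *
delta([.507,-.234,.2],159.2)
E
```

```text
t 1.75 pos [465.7 149.5 231. ] yaw 162.8 q7 0.9 F [-0.4  0.2  0.4] w 85.0 | d [-153.1 -354.2   29.2] roll 3.6
```

Request:
apply_moves:
  increments: [60,-19,-44,3,0.4,60,-19,-44,3,0.4,60,-19,-44,3,0.4,60,-19,-44,3,0.4,60,-19,-44,3,0.4,60,-19,-44,3,0.4,60,-19,-44,3,0.4,60,-19,-44,3,0.4,60,0,0,0,0]

```text
t: 2.88
eef_pos: [0.5043, -0.2297, 0.2042]
tool_rot: [0.003, 0.168, 0.986, 0.006]
contact_force: [0.1, 0.4, -0.3]
gripper_width: 0.705
```

```bash
python3 - <<'E'
from h import *
delta([.507,-.234,.2],159.2)
c="wrist"
o=get_obs();im,d=read_camera(c);T,K=T_cam_world(c,o)
cv2.imwrite("pics/w2.png",im);np.savez("w2.npz",im=im,d=d,T=T,K=K)
X=cloud(d,T,K)
for n in ["straightedge_center","rack","offcut"]:
    for r in outline_of(c,n)[:1]:
        m=r["pixels"]&(d>0)
        P=X[m]; z=P[:,2]; zt=np.percentile(z,95) if len(z) else 0
        print(n,round(r["p"],2),np.round(r["extent"]),m.sum(),"z",np.round(np.percentile(z,[5,50,95]),3) if len(z) else "", rect(P) if len(P) else "", rect(P[z>zt-.006]) if len(P) else "")
        if n[0]=="s":
            Q=P[(z>.054)&(z<.062)];print(Q.mean(0),Q.min(0),Q.max(0));print(cv2.fitLine(Q[:,:2].astype(np.float32),cv2.DIST_L2,0,1e-5,1e-5).ravel())
E
```

```text
t 2.88 pos [ 504.3 -229.7  204.2] yaw 160.7 q7 1.76 F [ 0.1  0.4 -0.3] w 60.2 | d [-3.9 -3.2  4.2] roll 1.5
straightedge_center 0.76 [275. 192.  26. 122.] 2688 z [0.024 0.058 0.059] (array([ 519.8, -241.5]), array([ 25.4, 138.5]), 69.7) (array([ 506.4, -236.1]), array([ 19.6, 109.5]), 69.8)
[ 0.50315413 -0.23520635  0.05760935] [ 0.45194789 -0.26406111  0.05409493] [ 0.55986001 -0.20854352  0.05997433]
[ 0.9373668  -0.348344    0.50315416 -0.23520635]
rack 0.85 [276. 186.  74.  71.] 3315 z [0.007 0.021 0.023] (array([ 509.1, -237.5]), array([73.8, 70. ]), 69.6) (array([ 508.9, -237.4]), array([73.8, 69.3]), 69.6)
offcut 0.74 [295.  45.  97.  90.] 6062 z [0.02  0.022 0.023] (array([ 385.6, -171.2]), array([80.5, 65.8]), 88.6) (array([ 388.2, -173.4]), array([75.3, 60.2]), 88.3)
```

View pics/w2.png

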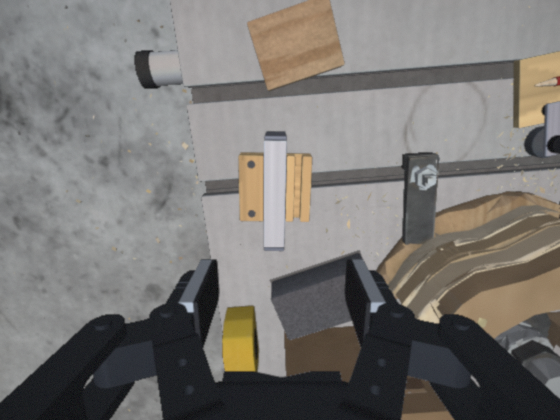

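Request:
apply_moves:
  increments: [60,-1.5,-2,40,0.5,60,-1.5,-2,40,0.5,60,-1,-1.5,40,0,60,0,0,20,0,60,0,0,10,0,60,0,0,0,0]

```text
t: 3.82
eef_pos: [0.5135, -0.2177, 0.0519]
tool_rot: [0.005, 0.165, 0.986, 0.01]
contact_force: [-0.7, 0.0, 0.2]
gripper_width: 0.701
```

```bash
python3 - <<'E'
from h import *
delta([.5065,-.2357,.028],159.8)
E
```

```text
t 3.83 pos [ 513.5 -217.7   51.9] yaw 161.0 q7 1.88 F [-0.7  0.   0.2] w 59.9 | d [  0.9 -19.8  23.5] roll 1.2
```

Request:
apply_moves:
  increments: [60,0,-10,0,0.5,60,0,-10,0,0.5,60,0,0,0,0]

```text
t: 4.2
eef_pos: [0.5079, -0.2386, 0.054]
tool_rot: [0.007, 0.174, 0.985, 0.01]
contact_force: [0.4, -0.1, 0.2]
gripper_width: 0.703
```

```bash
python3 - <<'E'
from h import *
delta([.5065,-.2357,.028],159.8);print(yaw()[1].round(4),get_obs()["joint_vel"].round(3))
E
```

```text
t 4.2 pos [ 507.9 -238.6   54. ] yaw 159.9 q7 1.9 F [ 0.4 -0.1  0.2] w 60.0 | d [ 2.6  1.7 26. ] roll 0.1
[[-0.9393  0.3428  0.0164]
 [ 0.343   0.9392  0.0164]
 [-0.0098  0.0211 -0.9997]] [-0.005 -0.009 -0.008 -0.005  0.001  0.005 -0.001]
```

Request:
apply_moves:
  increments: [60,1.5,1,9,0,60,1.5,1,9,0,60,0,0,8,0,60,0,0,0,0]

```text
t: 4.7
eef_pos: [0.5061, -0.2345, 0.0261]
tool_rot: [0.007, 0.174, 0.985, 0.01]
contact_force: [0.0, 0.0, -0.1]
gripper_width: 0.7
```

```bash
python3 - <<'E'
from h import *
delta([.5065,-.2357,.028],159.8);print(yaw()[1][:,2].round(4))
E
```

```text
t 4.7 pos [ 506.1 -234.5   26.1] yaw 160.0 q7 1.92 F [ 0.   0.  -0.1] w 59.8 | d [-0.8 -0.9 -2. ] roll 0.2
[ 0.0163  0.0171 -0.9997]
```

Request:
apply_moves:
  increments: [0,0,0,-1,0,0,0,0,0,0,0,0,0,0,0,0,0,0,0,0,0,0,0,0,0]
  squeeze: 40

```text
t: 5.32
eef_pos: [0.5062, -0.2349, 0.0273]
tool_rot: [0.007, 0.174, 0.985, 0.01]
contact_force: [0.2, 0.3, -1.1]
gripper_width: 0.231
```

Request:
apply_moves:
  increments: [0,0,0,-10,0,0,0,0,-15,0,0,0,0,-20,0,0,0,0,-20,0,0,0,0,0,0]

```text
t: 5.95
eef_pos: [0.5049, -0.2356, 0.097]
tool_rot: [0.007, 0.174, 0.985, 0.01]
contact_force: [-0.3, 0.0, -3.0]
gripper_width: 0.23
```

```bash
python3 - <<'E'
from h import *
delta([.485,-.045,.080],82.5);print(yaw()[1][:,2].round(4))
E
```

```text
t 5.95 pos [ 504.9 -235.6   97. ] yaw 160.0 q7 1.86 F [-0.3  0.  -3. ] w 19.7 | d [ 84.2 171.8  19.9] roll 77.5
[ 0.0169  0.0172 -0.9997]
```

Request:
apply_moves:
  increments: [0,14,28.6,0,0,0,14,28.6,0,0,0,14,28.6,0,0,0,14,28.6,0,0,0,14,28.6,0,0,0,14,28.6,0,0,0,0,0,0,9.7,0,0,0,0,9.7,0,0,0,0,9.7,0,0,0,0,9.7]

```text
t: 7.2
eef_pos: [0.4807, -0.0381, 0.0975]
tool_rot: [0.001, 0.5, 0.866, 0.011]
contact_force: [0.2, -0.1, -3.0]
gripper_width: 0.226
```

Request:
apply_moves:
  increments: [0,0,0,0,9.7,0,0,0,0,9.7,0,0,0,0,9.7,0,0,0,0,9.7,0,0,0,0,0]

```text
t: 7.82
eef_pos: [0.4787, -0.0371, 0.096]
tool_rot: [-0.004, 0.766, 0.643, 0.009]
contact_force: [-0.2, 0.6, -4.1]
gripper_width: 0.228
```

```bash
python3 - <<'E'
from h import *
delta([.485,-.045,.080],82.5);print(yaw()[1][:,2].round(4))
E
```

```text
t 7.83 pos [478.7 -37.1  96. ] yaw 80.1 q7 0.34 F [-0.2  0.6 -4.1] w 19.5 | d [-7.   7.5 15.9] roll -2.4
[ 0.0096  0.0181 -0.9998]
```

Request:
apply_moves:
  increments: [0,-3.5,4,15,-1.2,0,-3.5,3.5,15,-1.2,0,0,0,15,0,0,0,0,12,0,0,0,0,8,0,0,0,0,5,0,0,0,0,0,0]

```text
t: 8.7
eef_pos: [0.4856, -0.043, 0.0227]
tool_rot: [-0.004, 0.747, 0.665, 0.01]
contact_force: [0.4, 0.5, -1.9]
gripper_width: 0.225
```

```bash
python3 - <<'E'
from h import *
delta([.485,-.045,.020],82.5);print(yaw()[1][:,2].round(4))
E
```

```text
t 8.7 pos [485.6 -43.   22.7] yaw 83.4 q7 0.52 F [ 0.4  0.5 -1.9] w 19.2 | d [-2.2 -0.4  2.6] roll 0.9
[ 0.0094  0.0192 -0.9998]
```

Request:
apply_moves:
  increments: [0,0,0,1.5,0,0,0,0,1.5,0,0,0,0,0,0]

```text
t: 9.07
eef_pos: [0.486, -0.0427, 0.0204]
tool_rot: [-0.004, 0.747, 0.665, 0.011]
contact_force: [-0.7, -0.5, 0.2]
gripper_width: 0.23
```

Request:
apply_moves:
  increments: [40,0,0,0,0,40,0,0,0,0,40,0,0,0,0]

```text
t: 9.45
eef_pos: [0.4872, -0.0429, 0.021]
tool_rot: [-0.003, 0.747, 0.665, 0.011]
contact_force: [0.1, -0.1, 0.5]
gripper_width: 0.471
```

```bash
python3 - <<'E'
from h import *
delta([.530,-.045,.020],82.5)
im,d=read_camera("top");cv2.imwrite("pics/t3.png",cv2.resize(im[180:340,150:420],None,fx=2.9,fy=2.9))
E
```

```text
t 9.45 pos [487.2 -42.9  21. ] yaw 83.4 q7 0.53 F [ 0.1 -0.1  0.5] w 40.2 | d [ 2.8 42.8  1.5] roll 0.9
```

View pics/t3.png

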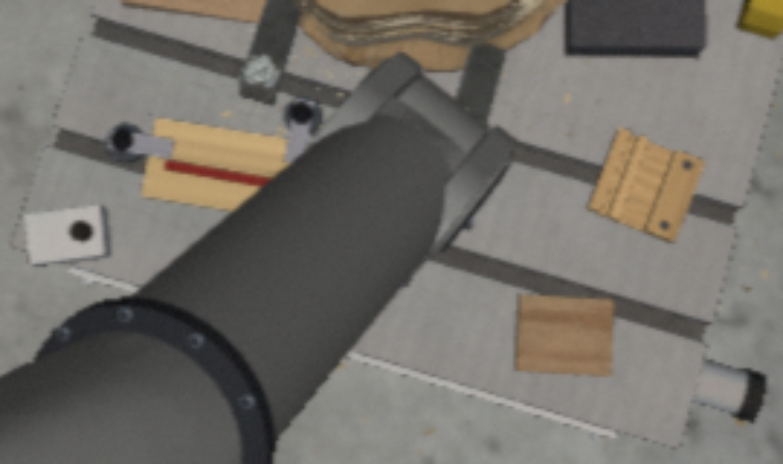

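Request:
apply_moves:
  increments: [40,0,0,-15,0,40,0,0,-20,0,40,0,0,-20,0,0,0,22,0,0,0,0,22,0,0,0,0,0,0,0,0,0,0,15,0,0,0,0,15,0,0,0,0,0,0]

```text
t: 10.62
eef_pos: [0.5295, -0.0488, 0.0509]
tool_rot: [-0.003, 0.747, 0.664, 0.012]
contact_force: [-0.2, -0.3, -0.7]
gripper_width: -0.003
```

```bash
python3 - <<'E'
from h import *
delta([.510,-.045,.040],82.5)
im,d=read_camera("wrist");cv2.imwrite("pics/w4.png",im)
E
```

```text
t 10.62 pos [529.5 -48.8  50.9] yaw 83.3 q7 0.47 F [-0.2 -0.3 -0.7] w -0.3 | d [  1.2 -19.9  10.8] roll 0.8
```

View pics/w4.png

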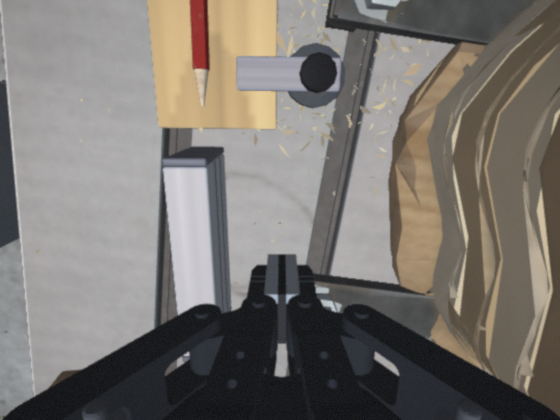

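Request:
apply_moves:
  increments: [0,0,0,10,0,0,0,-8,0,0,0,0,-7,0,0,0,0,-6,0,0,0,0,-6,0,0,0,0,-6,0,0,0,0,-6,0,0,0,0,-6,0,0,0,0,-6,0,0,0,0,0,0,0]

```text
t: 11.92
eef_pos: [0.4753, -0.0424, 0.0408]
tool_rot: [-0.003, 0.747, 0.664, 0.012]
contact_force: [0.5, -0.3, 0.3]
gripper_width: 0.001
```

```bash
python3 - <<'E'
from h import *
delta([.510,-.045,.040],82.5)
im,d=read_camera("wrist");cv2.imwrite("pics/w5.png",im)
E
```

```text
t 11.93 pos [475.3 -42.4  40.8] yaw 83.3 q7 0.5 F [ 0.5 -0.3  0.3] w 0.1 | d [ 1.5 34.8  1.2] roll 0.8
```

View pics/w5.png

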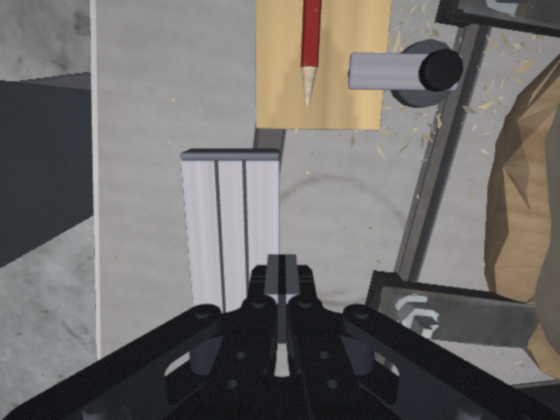

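Request:
apply_moves:
  increments: [75,0,-4,-15,0,75,0,-4,-25,0,75,-8,-4,-25,0,75,-8,-4,-25,0,75,-8,0,-20,0,75,0,0,0,0]

```text
t: 12.72
eef_pos: [0.4548, -0.0683, 0.1569]
tool_rot: [-0.003, 0.748, 0.663, 0.013]
contact_force: [0.2, -0.4, -0.3]
gripper_width: 0.878
```

```bash
cat > bar.py <<'E'
from h import *
import sys
c="wrist";o=get_obs();im,d=read_camera(c);T,K=T_cam_world(c,o)
cv2.imwrite("pics/"+sys.argv[1]+".png",im);np.savez(sys.argv[1]+".npz",im=im,d=d,T=T,K=K)
X=cloud(d,T,K)
r=outline_of(c,"straightedge_center")[0];m=r["pixels"]&(d>0);P=X[m];z=P[:,2]
print("p",r["p"],np.round(r["extent"]),"z",np.percentile(z,[5,50,95]).round(4),rect(P[(z>.012)&(z<.03)]))
print(yaw(o)[1][:,2].round(4));delta([.45,-.045,.15],82.5)
E
python3 bar.py w6
```

```text
p 0.8 [269. 163.  58. 126.] z [0.0184 0.0197 0.0208] (array([449.3, -39.9]), array([109.1,  50.1]), 83.2)
[ 0.016   0.0218 -0.9996]
t 12.82 pos [454.  -67.4 155.4] yaw 83.2 q7 0.32 F [-0.4  0.5 -0.4] w 75.2 | d [21.6 -6.6  5.8] roll 0.7
```

View pics/w6.png

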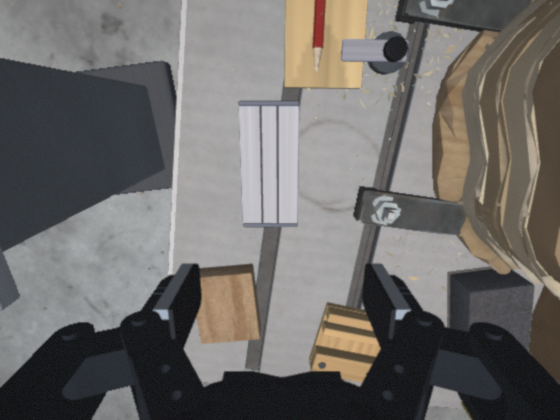

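```bash
python3 - <<'E'
from h import *
delta([.4493,-.0399,.035],83.2)
E
```

```text
t 12.82 pos [454.  -67.4 155.4] yaw 83.2 q7 0.32 F [-0.4  0.5 -0.4] w 75.2 | d [ 24.   -9.1 120.9] roll 0.0
```

Request:
apply_moves:
  increments: [70,6,-2,20,0,70,6,-2,25,0,70,6,-2,25,0,70,6,-2,25,0,70,0,0,20,0,70,0,0,0,0]

```text
t: 13.58
eef_pos: [0.4469, -0.0369, 0.0332]
tool_rot: [-0.006, 0.747, 0.665, 0.008]
contact_force: [-0.4, -0.3, 1.0]
gripper_width: 0.822
```

```bash
python3 - <<'E'
from h import *
delta([.4493,-.0399,.020],83.2);print(yaw()[1][:,2].round(4))
E
```

```text
t 13.57 pos [446.9 -36.9  33.2] yaw 83.4 q7 0.51 F [-0.4 -0.3  1. ] w 70.2 | d [-3.   2.7 13.1] roll 0.2
[ 0.0042  0.0208 -0.9998]
```

Request:
apply_moves:
  increments: [60,-1.5,1.5,9,0,60,-1.5,1.2,9,0,60,0,0,5,0,60,0,0,3,0,60,0,0,0,0]

```text
t: 14.2
eef_pos: [0.4504, -0.04, 0.0064]
tool_rot: [-0.006, 0.747, 0.665, 0.009]
contact_force: [-0.8, -0.1, -0.1]
gripper_width: 0.699
```

```bash
python3 - <<'E'
from h import *
delta([.4493,-.0399,.006],83.2);im,d=read_camera("wrist");cv2.imwrite("pics/w7.png",im)
im,d=read_camera("scene");cv2.imwrite("pics/s7.png",cv2.resize(im[180:300,180:360],None,fx=4,fy=4,interpolation=cv2.INTER_CUBIC))
E
```

```text
t 14.2 pos [450.4 -40.    6.4] yaw 83.4 q7 0.57 F [-0.8 -0.1 -0.1] w 59.7 | d [-0.1 -1.1  0.4] roll 0.2
```

View pics/w7.png

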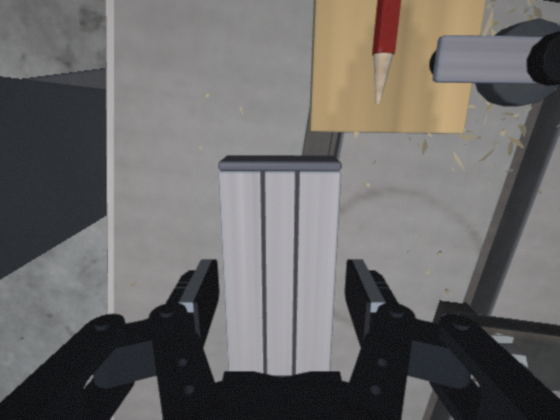

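View pics/s7.png

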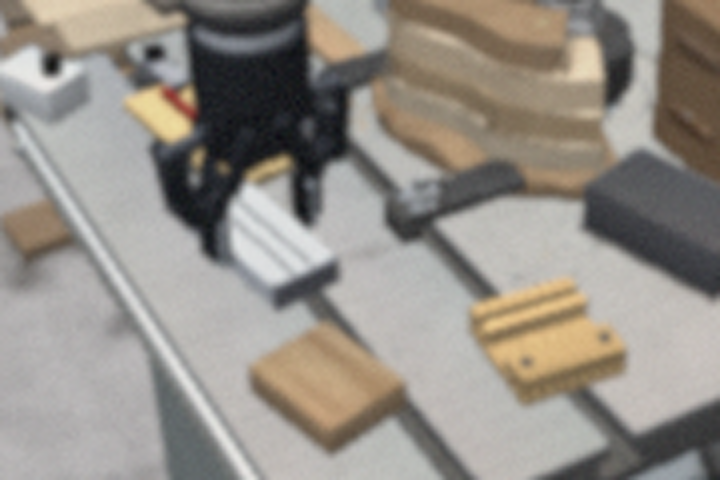

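Request:
apply_moves:
  increments: [56,0,-0.5,2,0,56,0,0,2,0,56,0,0,2,0,56,0,0,0,0]

```text
t: 14.8
eef_pos: [0.4503, -0.0396, 0.0005]
tool_rot: [-0.006, 0.747, 0.665, 0.01]
contact_force: [0.2, 0.2, 0.5]
gripper_width: 0.655
```

Request:
apply_moves:
  increments: [56,0,0,2,0,56,0,0,1.5,0,56,0,0,0,0]

```text
t: 15.18
eef_pos: [0.4503, -0.0395, -0.0032]
tool_rot: [-0.006, 0.747, 0.665, 0.009]
contact_force: [-0.3, -0.6, -0.2]
gripper_width: 0.654
```

Request:
apply_moves:
  increments: [56,0,0,1.5,0,56,0,0,1,0,56,0,0,0,0]

```text
t: 15.55
eef_pos: [0.4504, -0.0396, -0.0038]
tool_rot: [-0.007, 0.747, 0.665, 0.011]
contact_force: [-1.0, -1.0, -0.1]
gripper_width: 0.655
```

Request:
apply_moves:
  increments: [56,0,0,-4,0,56,0,0,-4,0,56,0,0,-4,0,56,0,0,0,0]

```text
t: 16.05
eef_pos: [0.4505, -0.0399, 0.0091]
tool_rot: [-0.006, 0.747, 0.665, 0.011]
contact_force: [0.0, -0.4, 0.3]
gripper_width: 0.659
```

```bash
python3 - <<'E'
from h import *
delta([.4493,-.0399,.008],83.2);print(yaw()[1].round(4))
E
```

```text
t 16.05 pos [450.5 -39.9   9.1] yaw 83.3 q7 0.57 F [ 0.  -0.4  0.3] w 56.3 | d [-0.2 -1.2  1.1] roll 0.1
[[ 0.1161  0.9932  0.0078]
 [ 0.9929 -0.1163  0.0241]
 [ 0.0248  0.0049 -0.9997]]
```

Request:
apply_moves:
  increments: [40,0,-0.5,1,0,40,0,0,0,0,40,0,0,0,0,40,0,0,0,0]
  squeeze: 60

```text
t: 16.55
eef_pos: [0.4503, -0.0398, 0.0091]
tool_rot: [-0.007, 0.747, 0.665, 0.012]
contact_force: [-0.6, 0.1, 4.1]
gripper_width: 0.563
```

Request:
apply_moves:
  increments: [30,0,0,-5,0,30,0,0,-8,0,30,0,0,-10,0,30,0,0,-10,0,30,0,0,0,0,30,0,0,0,0]

```text
t: 17.3
eef_pos: [0.4493, -0.0403, 0.0441]
tool_rot: [-0.007, 0.747, 0.665, 0.011]
contact_force: [-0.3, 0.1, -2.2]
gripper_width: 0.563
```

```bash
python3 bar.py w8
```

```text
p 0.82 [284. 264. 119. 227.] z [0.0535 0.0546 0.0556] (array([0., 0.]), array([0., 0.]), 0.0)
[ 0.0073  0.0256 -0.9996]
t 17.4 pos [449.2 -40.4  43.9] yaw 83.3 q7 0.51 F [-0.2  0.  -3.3] w 48.1 | d [  -1.7    1.7 -106.1] roll 0.8
```

View pics/w8.png

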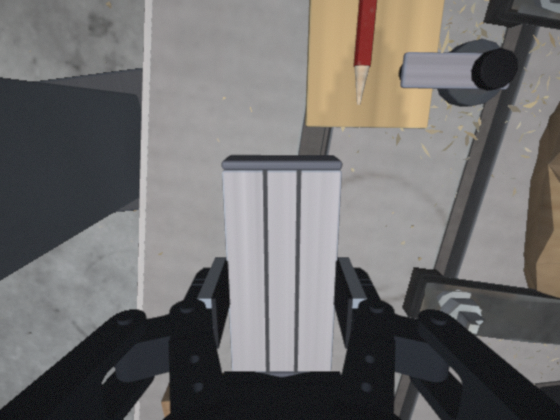

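```bash
python3 - <<'E'
from h import *
delta([.4455,.1005,.050],82.5)
E
```

```text
t 17.4 pos [449.2 -40.4  43.9] yaw 83.3 q7 0.51 F [-0.2  0.  -3.3] w 48.1 | d [139.6 -20.1  -2.5] roll 0.8
```

Request:
apply_moves:
  increments: [30,20,-2.9,0,0.2,30,20,-2.9,0,0.2,30,20,-2.9,0,0.2,30,20,-2.9,0,0.2,30,20,-2.9,0,0,30,20,-2.9,0,0,30,20,-2.9,0,0,30,0,0,0,0]

```text
t: 18.4
eef_pos: [0.4456, 0.1041, 0.0455]
tool_rot: [-0.008, 0.752, 0.659, 0.009]
contact_force: [0.5, 0.0, -2.8]
gripper_width: 0.57
```

```bash
python3 - <<'E'
from h import *
delta([.4455,.1005,.0105],82.5);print(yaw()[1].round(4))
E
```

```text
t 18.4 pos [445.6 104.1  45.5] yaw 82.4 q7 0.18 F [ 0.5  0.  -2.8] w 48.7 | d [-4.4  0.4 34.9] roll -0.1
[[ 1.325e-01  9.912e-01  3.600e-03]
 [ 9.909e-01 -1.325e-01  2.330e-02]
 [ 2.360e-02  5.000e-04 -9.997e-01]]
```

Request:
apply_moves:
  increments: [30,-4,0,10,0,30,0,0,10,0,30,0,0,8,0,30,0,0,4,0,30,0,0,0,0]

```text
t: 19.02
eef_pos: [0.4445, 0.0973, 0.0104]
tool_rot: [-0.007, 0.754, 0.657, 0.008]
contact_force: [-0.3, 0.6, -2.9]
gripper_width: 0.562
```

```bash
python3 bar.py w9
```

```text
p 0.93 [282. 265. 119. 220.] z [0.0196 0.0209 0.0219] (array([444.5,  98. ]), array([108.9,  50.3]), 82.0)
[ 0.0022  0.0214 -0.9998]
t 19.12 pos [444.7  97.5  10.7] yaw 82.1 q7 0.26 F [ 0.6 -0.8 -2.9] w 48.1 | d [-137.3   24.6 -142.3] roll -0.4
```

View pics/w9.png

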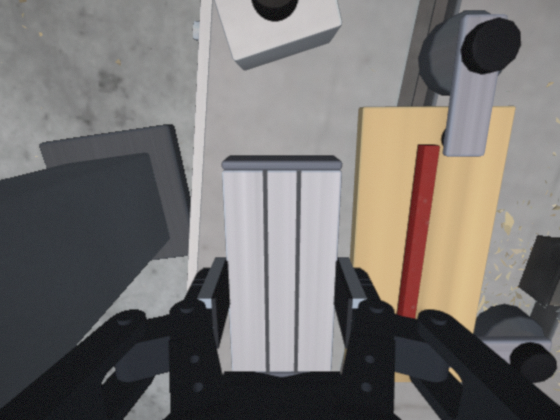

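Request:
apply_moves:
  increments: [30,0,3,0.3,-0.4,30,0,3,0,0,30,0,2,0,0,30,0,1.5,0,0,30,0,0,0,0]

```text
t: 19.75
eef_pos: [0.4543, 0.0968, 0.0108]
tool_rot: [-0.008, 0.751, 0.66, 0.008]
contact_force: [-1.0, -0.6, -2.7]
gripper_width: 0.561
```

```bash
python3 bar.py w10
```

```text
p 0.69 [282. 265. 121. 225.] z [0.0201 0.0213 0.0223] (array([454.3,  97.8]), array([108.5,  50.2]), 82.6)
[ 0.002   0.0227 -0.9997]
t 19.85 pos [454.3  96.8  10.8] yaw 82.6 q7 0.27 F [-0.6  0.6 -3.7] w 48.2 | d [-137.9   13.8 -142.3] roll 0.1
```

Request:
apply_moves:
  increments: [30,0,1.5,0.6,0,30,0,1.5,0.3,0,30,0,1.5,0,0,30,0,1.5,0,0]

```text
t: 20.35
eef_pos: [0.4544, 0.0966, 0.0094]
tool_rot: [-0.013, 0.751, 0.66, 0.005]
contact_force: [-7.4, 1.1, 9.0]
gripper_width: 0.563
```

Request:
apply_moves:
  increments: [30,0,0,0,0,56,0,0,0,0,56,0,0,0,0,56,0,0,0,0]

```text
t: 20.85
eef_pos: [0.4571, 0.0965, 0.0102]
tool_rot: [-0.011, 0.751, 0.66, 0.007]
contact_force: [-0.4, 0.7, -0.4]
gripper_width: 0.651
```

```bash
python3 bar.py w11; python3 - <<'E'
from h import *
print(yaw()[1].round(4))
E
```

```text
p 0.73 [278. 264. 122. 223.] z [0.0185 0.0197 0.0206] (array([453.9,  96.8]), array([110.2,  50.5]), 82.5)
[-0.0046  0.0257 -0.9997]
t 20.95 pos [456.9  96.5  10.2] yaw 82.6 q7 0.27 F [-0.1 -1.4  0.4] w 55.8 | d [-137.7   10.2 -143.4] roll 0.1
[[ 0.129   0.9916 -0.0049]
 [ 0.9913 -0.1289  0.0257]
 [ 0.0249 -0.0082 -0.9997]]
```

View pics/w11.png

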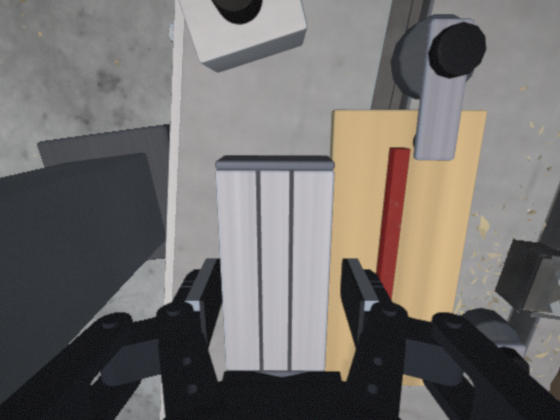

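Request:
apply_moves:
  increments: [56,0,-1,-15,0,56,0,0,-25,0,60,0,0,-30,0,60,0,0,-30,0,60,0,0,0,0]

```text
t: 21.58
eef_pos: [0.4571, 0.0937, 0.1128]
tool_rot: [-0.011, 0.751, 0.66, 0.007]
contact_force: [0.8, 0.1, 0.0]
gripper_width: 0.704
```

```bash
python3 bar.py w12; python3 - <<'E'
from h import *
delta([.4551,.2223,.105],99.2);print(yaw()[1].round(4))
E
```

```text
p 0.84 [277. 204.  66. 141.] z [0.0185 0.0196 0.0208] (array([454.1,  96.7]), array([110. ,  50.1]), 82.2)
[-0.0043  0.025  -0.9997]
t 21.68 pos [455.6  93.6 111.1] yaw 82.6 q7 0.08 F [-0.7  0.3  0.2] w 60.1 | d [-137.2   11.9  -42.1] roll 0.1
t 21.68 pos [455.6  93.6 111.1] yaw 82.6 q7 0.08 F [-0.7  0.3  0.2] w 60.1 | d [127.4 -17.    9.1] roll -16.6
[[ 0.1293  0.9916 -0.0076]
 [ 0.9914 -0.1291  0.0237]
 [ 0.0225 -0.0106 -0.9997]]
```

View pics/w12.png

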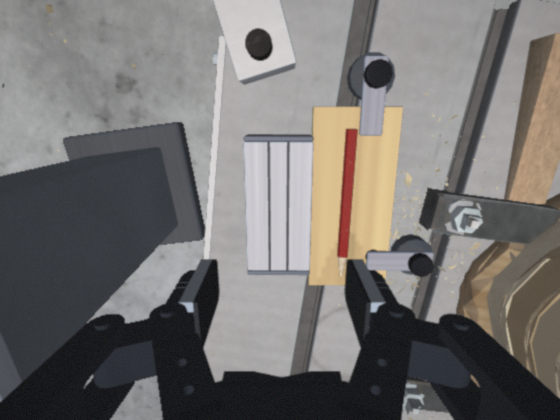

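Request:
apply_moves:
  increments: [60,21,-2.8,0,0,60,21,-2.8,0,0,60,21,-2.8,0,0,60,21,-2.8,0,0,60,21,-2.8,0,0,60,21,-2.8,0,0,60,0,0,0,-8.3,60,0,0,0,-8.3,60,0,0,0,0]

```text
t: 22.8
eef_pos: [0.4512, 0.2255, 0.1066]
tool_rot: [-0.012, 0.646, 0.763, 0.001]
contact_force: [0.4, -0.9, -0.3]
gripper_width: 0.697
```

```bash
python3 - <<'E'
from h import *
c="wrist";o=get_obs();im,d=read_camera(c);T,K=T_cam_world(c,o);cv2.imwrite("pics/w13.png",im)
X=cloud(d,T,K)
r=outline_of(c,"setting_block_center")[0];m=r["pixels"]&(d>0);P=X[m];z=P[:,2]
print(r["p"],r["extent"],rect(P[(z>.024)&(z<.036)]),rect(P[z>.04]))
delta([.4551,.2223,.060],99.2);print(yaw()[1].round(4))
E
```

```text
0.57 [287.8, 219.9, 57.3, 86.7] (array([454.9, 222.6]), array([40.1, 60. ]), 9.2) (array([457.3, 208. ]), array([15.6, 15.6]), 84.2)
t 22.9 pos [451.2 225.2 106.7] yaw 99.4 q7 0.08 F [-0.   0.2  0.2] w 60.0 | d [-4.3  4.  46.5] roll 0.2
[[-0.1637  0.9864 -0.0169]
 [ 0.9863  0.164   0.0162]
 [ 0.0188 -0.014  -0.9997]]
```

View pics/w13.png

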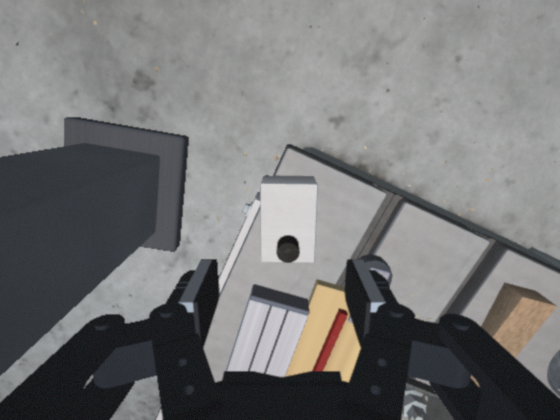

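Request:
apply_moves:
  increments: [62,-2,2,15,0,62,-2,2,15,0,62,0,0,15,0,62,0,0,10,0,62,0,0,0,0]

```text
t: 23.52
eef_pos: [0.4543, 0.2218, 0.0462]
tool_rot: [-0.012, 0.648, 0.761, -0.001]
contact_force: [0.7, -0.4, 0.7]
gripper_width: 0.722
```

```bash
python3 - <<'E'
from h import *
delta([.4549,.2226,.012],99.2)
E
```

```text
t 23.52 pos [454.3 221.8  46.2] yaw 99.1 q7 0.18 F [ 0.7 -0.4  0.7] w 61.7 | d [ 0.1  1.2 34.2] roll -0.1
```

Request:
apply_moves:
  increments: [60,0,1.2,10,0,60,0,0,10,0,60,0,0,8,0,60,0,0,4,0,25,0,0,0,0,25,0,0,0,0,25,0,0,0,0,25,0,0,0,0]
  squeeze: 50

```text
t: 24.52
eef_pos: [0.4554, 0.2229, 0.0127]
tool_rot: [-0.012, 0.648, 0.761, -0.0]
contact_force: [1.4, -0.9, -1.5]
gripper_width: 0.454
```

Request:
apply_moves:
  increments: [25,0,0,-6,0,25,0,0,-12,0,25,0,0,-15,0,25,0,0,-15,0,25,0,0,-10,0,25,0,0,0,0]

```text
t: 25.28
eef_pos: [0.4561, 0.222, 0.0752]
tool_rot: [-0.012, 0.648, 0.761, 0.0]
contact_force: [0.6, 0.2, -4.9]
gripper_width: 0.454
```

```bash
python3 - <<'E'
from h import *
c="wrist";o=get_obs();im,d=read_camera(c);T,K=T_cam_world(c,o);cv2.imwrite("pics/w14.png",im)
delta([.4541,.0967,.075],82.4);print(yaw()[1].round(4))
E
```

```text
t 25.32 pos [455.8 221.9  74.8] yaw 99.2 q7 0.14 F [ 0.1 -1.1 -5. ] w 38.9 | d [-123.3  -21.7   -2.1] roll 16.8
[[-0.1591  0.9871 -0.0185]
 [ 0.9871  0.1594  0.0151]
 [ 0.0178 -0.0158 -0.9997]]
```

View pics/w14.png

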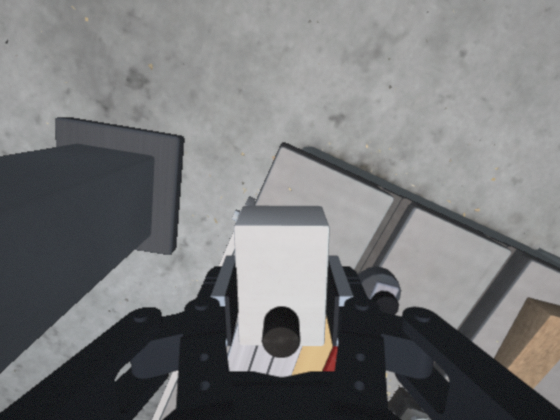

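Request:
apply_moves:
  increments: [25,-20.5,-3.6,0,0,25,-20.5,-3.6,0,0,25,-20.5,-3.6,0,0,25,-20.5,-3.6,0,0,25,-20.5,-3.6,0,0,25,-20.5,-3.6,0,0,25,0,0,0,8.4,25,0,0,0,8.4,25,0,0,0,0]

```text
t: 26.45
eef_pos: [0.4486, 0.081, 0.0697]
tool_rot: [-0.012, 0.758, 0.652, -0.007]
contact_force: [-0.1, 0.8, -5.0]
gripper_width: 0.451
```

```bash
python3 - <<'E'
from h import *
delta([.4541,.0967,.034],82.4);print(yaw()[1].round(4))
E
```

```text
t 26.45 pos [448.6  81.   69.7] yaw 81.4 q7 0.16 F [-0.1  0.8 -5. ] w 38.6 | d [16.2  4.1 35.7] roll -1.0
[[ 0.1492  0.9885 -0.0259]
 [ 0.9888 -0.149   0.0084]
 [ 0.0045 -0.0269 -0.9996]]
```

Request:
apply_moves:
  increments: [25,8,2.5,0,-0.5,25,8,2.5,0,-0.5,25,0,0,12,0,25,0,0,10,0,25,0,0,6,0,25,0,0,0,0]

```text
t: 27.2
eef_pos: [0.4547, 0.0971, 0.0388]
tool_rot: [-0.012, 0.749, 0.662, -0.008]
contact_force: [-0.3, 0.5, -5.7]
gripper_width: 0.454
```

```bash
python3 - <<'E'
from h import *
c="wrist";o=get_obs();im,d=read_camera(c);T,K=T_cam_world(c,o);cv2.imwrite("pics/w15.png",im)
delta([.4541,.0967,.034],82.4);print(yaw()[1].round(4))
E
```

```text
t 27.25 pos [454.9  97.1  39.1] yaw 82.9 q7 0.2 F [-0.3  0.  -4.8] w 38.7 | d [-0.5 -0.6  5.1] roll 0.5
[[ 0.1239  0.9919 -0.0271]
 [ 0.9923 -0.1237  0.0082]
 [ 0.0048 -0.028  -0.9996]]
```

View pics/w15.png

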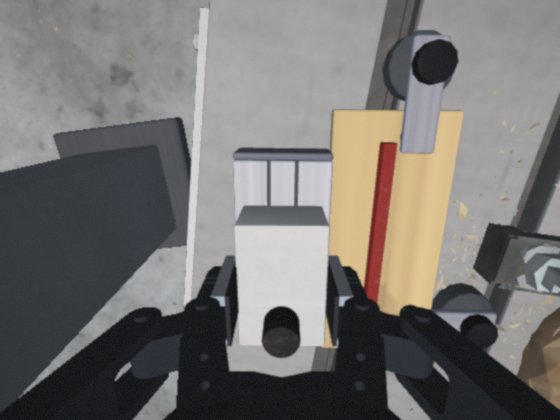

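Request:
apply_moves:
  increments: [25,0,0,3,0,25,0,0,2,0,25,0,0,0,0]

```text
t: 27.62
eef_pos: [0.4552, 0.0971, 0.0342]
tool_rot: [-0.012, 0.75, 0.662, -0.007]
contact_force: [0.7, 0.1, -6.1]
gripper_width: 0.454
```

Request:
apply_moves:
  increments: [25,0,0,1,0,25,0,0,0.8,0,25,0,0,0,0]

```text
t: 28.0
eef_pos: [0.4553, 0.0971, 0.0331]
tool_rot: [-0.012, 0.75, 0.662, -0.007]
contact_force: [-0.7, 1.0, -1.8]
gripper_width: 0.452
```

Request:
apply_moves:
  increments: [44,0,0,0,0,50,0,0,0,0,56,0,0,0,0,56,0,0,0,0,56,0,0,-10,0,56,0,0,-20,0,56,0,0,-30,0,56,0,0,-30,0,56,0,0,-30,0,56,0,0,0,0]

```text
t: 29.25
eef_pos: [0.4598, 0.0952, 0.1596]
tool_rot: [-0.012, 0.75, 0.661, -0.005]
contact_force: [0.2, 1.2, -0.2]
gripper_width: 0.659
```

```bash
python3 - <<'E'
from h import *
c="wrist";o=get_obs();im,d=read_camera(c);T,K=T_cam_world(c,o);cv2.imwrite("pics/w16.png",im);X=cloud(d,T,K)
delta([.4541,.0967,.034],82.4)
for n in ["straightedge_center","setting_block_center","board_edge"]:
    for r in outline_of(c,n)[:1]:
        m=r["pixels"]&(d>0);P=X[m];z=P[:,2]
        print(n,r["p"],np.round(r["extent"]))
        for lo,hi in [(.013,.025),(.044,.056),(.06,.075)]:
            Q=P[(z>lo)&(z<hi)]
            if len(Q)>20:
                A=np.c_[Q[:,:2],np.ones(len(Q))];s=np.linalg.lstsq(A,Q[:,2],rcond=None)[0]
                print(lo,len(Q),rect(Q),np.median(Q[:,2]).round(4),"slope",s[:2].round(3))
# board front edge & bar edge yaw
E
```

```text
t 29.3 pos [459.   95.2 158.5] yaw 82.7 q7 -0.01 F [-0.6  0.2 -1.6] w 55.8 | d [ 1.000e-01 -1.700e+00  1.246e+02] roll 0.3
straightedge_center 0.81 [281. 189.  60. 123.]
0.013 2862 (array([454. ,  96.5]), array([110.1,  50.1]), 82.4) 0.0196 slope [-0.001 -0.002]
setting_block_center 0.8 [279. 198.  51.  76.]
0.013 47 (array([442.1, 109. ]), array([69.6, 30. ]), 46.4) 0.0214 slope [-0.022  0.06 ]
0.044 3170 (array([455.3,  96.8]), array([59.7, 40. ]), 82.8) 0.0497 slope [-0.003 -0.01 ]
0.06 334 (array([453.4,  82.4]), array([15.4, 15. ]), 83.1) 0.0656 slope [-0.023 -0.137]
board_edge 0.61 [359. 162. 105. 199.]
0.013 2046 (array([519.5, 106.8]), array([ 78.7, 172.5]), 10.2) 0.0204 slope [-0.07  -0.013]
```

View pics/w16.png

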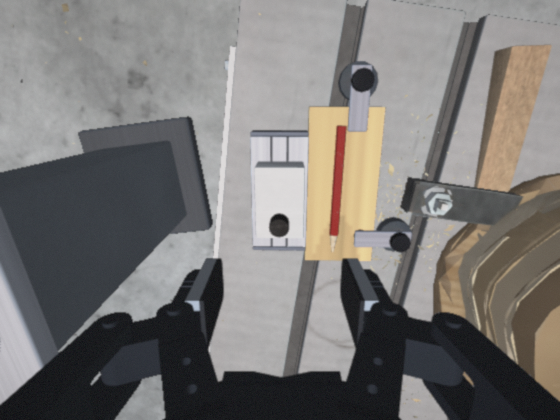

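```bash
python3 - <<'E'
from h import *
c="wrist";o=get_obs();im,d=read_camera(c);T,K=T_cam_world(c,o)
hsv=cv2.cvtColor(im,cv2.COLOR_BGR2HSV)
m=((hsv[...,1]>80)&(hsv[...,0]>10)&(hsv[...,0]<30)&(hsv[...,2]>120))
e=[]
for v in list(range(112,126))+list(range(252,257)):
    u=np.nonzero(m[v,290:345])[0]
    if len(u): e.append((290+u.min()-.5,v))
P=px2plane(e,T,K,.010)[:,:2]
dv=np.array([.1304,.9915]);n=np.array([.9915,-.1304])
print("edge minus bar centre (mm)",np.percentile((P-[.454,.0965])@n*1000,[10,50,90]).round(1))
l=cv2.fitLine(P.astype(np.float32),cv2.DIST_HUBER,0,1e-5,1e-5).ravel();print(np.degrees(np.arctan(l[1]/l[0])))
E
```

```text
edge minus bar centre (mm) [25.6 25.8 26.1]
82.660545
```

```bash
python3 - <<'E'
from station import *
print(hand_in(), get_obs()["t"])
E
```

```text
the job is handed in; nothing more can be done
the job is handed in; nothing more can be done
```

The job is done and handed in, with the last reading before hand-in at about 29 s of the 72 s allowed; the hand-in gave no verdict.

**What I did:**
1. I took the straightedge out of its rack and stood it on the open table.
2. I tipped it flat with shut fingers, about 140 mm from the middle of the board's front edge, and let go.
3. I re-gripped it across its width, lifted it flat and slid it against the board's front edge. It stopped there with about 7 N of contact force.
4. I set the knob block on top of it and drew the gripper clear.

**Last checks, from the wrist camera:**

| Check | Measured | Allowed |
|---|---|---|
| Straightedge centre to board edge | 25.1 to 25.8 mm | 22.5 to 27.5 mm |
| Angle to the board edge | within about 0.005 rad | 0.025 rad |
| Offset along the edge | about 3 mm | 22 mm |
| Straightedge top height | 19.6 mm (lying flat) | 24 mm (centre below 14 mm) |
| Block off the middle of its width | about 1.3 mm | 14 mm |
| Block body top height | 49.7 mm (upright) | 46 to 54 mm (centre 31 to 39 mm) |

**Disagreement:** the two estimates of the distance to the board edge differ by about 0.7 mm. That is less than a pixel, and both are within tolerance.

I steered clear of the bystanders and felt no unexpected contact. I did not re-measure their positions at the end. During the run the tool drifted up to about 1.6° off vertical, but the bar and block still measured flat and upright at the end.

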